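# Prop the pocket oscilloscope in its bench stand

## Robot

A 6-joint arm with a two-finger parallel gripper is mounted at the origin on the work surface. World frame = base frame: x ahead of the robot, y to its left, z up, the work surface at z = 0. Lengths are in m, angles in rad, forces in N, time in s.
With the tool pointing down it reaches from about 0.325 to 0.9 m from the base axis. Payload 6.1 kg.
Tool frame: the origin (TCP) lies on the centre line of the jaws, within the pads' length; the fingertips stand 19 mm ahead of it and the grasp point (between the pads) is the TCP; z points along the fingers, y is the direction in which the jaws open and shut (so a half turn about z gives the same grasp; the last joint's range is limited). The gripper opens to 87 mm and grips with 3 to 60 N. Pads are 19 mm wide; open, the fingers measure 117 mm over their backs; the gripper's body (75 mm by 190 mm) begins 51 mm behind the grasp point.
Start: joints at [0.986, 0.22, 1.526, -0, 1.395, -0.126], TCP at [0.277, 0.56, 0.203] pointing down, gripper open.
Joint ranges: [-2.98, 2.98], [-0.91, 2.08], [0.09, 2.57], [-1.24, 4.39], [0.2, 2.65], [-2.68, 2.68]. Speed limits (rad/s): [2.57, 2.57, 3.01, 3.14, 3.14, 3.14].

## Interface

Orientations are given as a unit quaternion [w, x, y, z].
In Python, from rig import env, kin, vision gives the robot as it stands. Calls block until the motion is done:
- env.reach(position, orientation): joint-space move of the TCP to a pose.
- env.move_l(position, orientation=None, rate=0.15): straight line of the TCP; orientation=None keeps the orientation; rate is the mean speed in m/s.
- env.goto_joints(angles): joint-space move.
- env.gripper_to(opening, f_grip=None): finger opening in m; f_grip is the grip in N (None keeps the last); returns when the fingers have stopped.
- env.dwell(seconds).
- kin.inverse_kinematics(position, orientation): joint angles nearest the present ones, or None.
- env.get_state(): the state.
- vision.capture(name): name is "side" or "top"; returns the picture (400x640x3 uint8, blue, green, red); there is no depth.
- vision.camera_params(name): a dict with "mtx" (3x3 intrinsics, pixels), "dist" ([k1, k2, p1, p2, k3] as OpenCV has them; the pictures are not rectified), "eye" and "rotation" of the camera in the world. Camera axes: x right, y down, z forward; pixel columns grow to the right and rows downward; lengths in m; the calibration is good to about 2 mm. A picture is of the moment at which its call begins. camera_params takes no time and is no camera call.
A pose or a line that the arm cannot do raises env.IKError and nothing moves.
- env.sign_off(): hands the job in, once; it reports no verdict.
The state is a dict: "t": time; "joints": joint angles; "qd": joint speeds; "tau": joint torques, N m; "eef_pos": TCP position; "eef_rot": TCP orientation; "ft_force": force on the tool from outside, world axes, zero at the start; "ft_torque": the same for the moment, N m; "opening": finger opening in m.
Only numpy, scipy, OpenCV 4.12 (cv2) and the standard library are available. Lean on these libraries where they do the work, as an engineer would, in place of code of your own. Each camera call takes 0.05 s, during which the arm holds its last target.

## Task

The pocket oscilloscope has been left lying on its screen. Turn it over and lean it in the bench stand, screen facing out and sockets at the top: its lower end on the ledge behind the lips, centred and square, its back against the rest. Set it down gently, let go, and leave the other things on the bench where they are.

Things in the scene. Friction and masses are not known exactly. Their poses are not given: they have to be found in the camera images.
- scope_center (a point): pocket oscilloscope: loose flat grey slab with dark rubber ends, 165 long, 64 wide, 14 mm thick, about 0.28 kg. Starts flat on the bench, screen down. This is its centre (7 mm up as it lies). Axes: x along its length to the end with two sockets, y across, z out of its BACK (screen faces -z; z starts up). Back: ribbed grey battery cover on the plain-end half, small plate nearer the sockets.
- scope_head (a point): middle of the oscilloscope's socket end face (82.5 mm along x from its centre), same axes; the upper end once it leans. Two steel sockets, 10 mm thick, stick out 15 mm from it, 22 mm either side of the middle, within the 14 mm thickness. Here it can be pinched across its thickness, between or below the sockets, with 30 N.
- scope_foot (a point): middle of the oscilloscope's plain end face (-82.5 mm along x from its centre), same axes; the lower end once it leans. Its rubbery surface grips (friction 0.6 or more): stood with this end on the bench and a face leaning on the top edge of the stand's rest, 45 degrees or steeper from level, it stays without being held.
- ledge (a point): bench stand of bent aluminium sheet, 76 mm wide, 86 high, screwed down. Axes: x level from its open front to its rear, y across, z up. At the foot of its rest a 70 mm wide ledge juts 22 mm out, square to the rest, climbing 22 degrees to the front. This point is on the ledge, midway across, 7 mm out from the rest, 12.6 mm above the bench: where the middle of the oscilloscope's lower end comes home.
- rest_top (a point): middle of the top front edge of the stand's rest, 86 mm above the bench, 37 mm behind and 73 mm above the ledge point; same axes. The rest is a flat plate, 70 mm wide and 3 mm thick, rising 82 mm from the ledge and leaning back to +x at 68 degrees from level. A stay behind it runs down to the foot plate, which ends 86 mm behind the rest's foot.
- lip_top (a point): top of the stand's upturned front lips, midway between them, 13 mm in front of and 14 mm above the ledge point; same axes. The two lips stand 8 mm above the ledge at its front edge, each 21 mm wide with a 28 mm gap between them. Nothing of the stand is more than 6 mm further forward than this; the bench before it is free.
- transformer: bystander: mains transformer, dark steel core with brassy bell covers, 134 x 100 x 98 mm high, heavy; origin under its centre
- multimeter: bystander: orange multimeter lying on its back, 85 x 175 x 42 mm high; origin under its centre
- reel: bystander: solder reel standing on end, 58 mm diameter, 52 mm high; origin under its centre
- board: bystander: amplifier circuit board on four spacers, 150 x 66 mm, 33 mm high; origin under its centre at bench height
Not all that is in view belongs to the job. Of the things that look like the part that bears scope_center, take the one that is nearest to the robot's base at the start.

How it is judged:
At the end, for the whole second after the job is handed in: Released and still in the stand, sockets up, screen out: middle of the lower end on the ledge, within 15 mm sideways, -12 to +6 mm in x and -6 to +8 mm in height of the ledge point; leaning back on the rest, length 16 to 32 degrees from vertical, square to the stand within 0.15 rad (x of scope_foot in the frame of ledge between -0.012 and 0.006 m and y of scope_foot in the frame of ledge between -0.015 and 0.015 m and z of scope_foot in the frame of ledge between -0.006 and 0.008 m and x of scope_center in the frame of ledge above 0.012 m and angle between scope_center's own x axis and vertical between 0.28 and 0.56 rad and angle between scope_center's own z axis and vertical above 1.8 rad and angle between the y axis of scope_center and the y axis of ledge, either way round below 0.15 rad and linear speed of scope below 0.02 m/s and angular speed of scope below 0.1 rad/s); the robot touches nothing.
It fails at once if the oscilloscope was dropped (moving at over 0.4 m/s while not gripped) or slammed (over 120 N) on the stand or bench ((contact force between scope and the fingers below 2 N and linear speed of scope above 0.4 m/s) or contact force between scope and stand above 120 N or contact force between scope and table above 120 N).
It fails at once if another thing on the bench (transformer, multimeter, reel or board) was moved by more than 20 mm (distance of any of transformer, multimeter, reel, board from where it was at the start of the episode above 0.02 m).
It also fails if it takes over 72 s, if anything falls off the work surface, if the arm or the gripper's body presses on something with over 40 N, if the wrist force passes 120 N, or if a joint passes its speed limit or range.

## Working session

There is one attempt and no reset: what is moved stays moved. The work goes in short steps, each a Python script; the robot and the scene stay as the last script left them, time stands still between calls to the robot, and variables do not carry over. Pictures are saved under pics/ and viewed, and the job is handed in when it is done.

```bash
mkdir -p pics; ls
python3 - <<'E'
from rig import env,kin,vision
import cv2
for n in("top","side"):
    im=vision.capture(n); cv2.imwrite(f"pics/{n}0.png",im)
    p=vision.camera_params(n); print(n,p)
print(env.get_state())
E
```

```text
pics
top {'mtx': array([[382.27634618,   0.        , 319.7090713 ],
       [  0.        , 382.27634618, 194.54608824],
       [  0.        ,   0.        ,   1.        ]]), 'dist': array([-0.08305963,  0.        ,  0.        ,  0.        ,  0.        ]), 'eye': array([ 0.41900517, -0.01965934,  1.35812872]), 'rotation': array([ 0.05529155, -0.69951098,  0.71099742, -0.04593367])}
side {'mtx': array([[465.31269924,   0.        , 324.25753958],
       [  0.        , 465.31269924, 196.64487651],
       [  0.        ,   0.        ,   1.        ]]), 'dist': array([-0.07147035,  0.        ,  0.        ,  0.        ,  0.        ]), 'eye': array([-0.24751511, -0.81331396,  0.97545425]), 'rotation': array([-0.40834858,  0.8282658 , -0.34590142,  0.16607048])}
{'t': 0.1, 'joints': array([ 9.85908955e-01,  2.21158026e-01,  1.52751123e+00, -4.02997149e-06,
        1.39468818e+00, -1.26094046e-01]), 'qd': array([ 7.83860224e-04, -2.13765679e-03, -1.58054368e-03,  1.33646935e-03,
       -5.47778377e-05,  7.13188831e-04]), 'tau': array([ 1.51504395e-03, -4.95948887e+01, -3.88515115e+01,  7.01127481e-02,
        5.15247602e-02, -1.07324504e-05]), 'eef_pos': array([0.27646054, 0.55986449, 0.20183232]), 'eef_rot': array([-3.05256850e-04,  2.27389599e-01,  9.73803467e-01, -8.27909956e-04]), 'ft_force': array([ 0.63850676, -0.71767625, -0.66537655]), 'ft_torque': array([ 0.01080035, -0.04162517,  0.01353005]), 'opening': 0.0872045575683035}
```

View pics/top0.png

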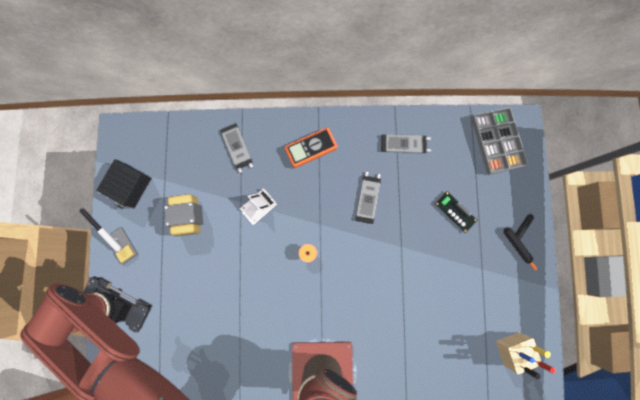

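View pics/side0.png

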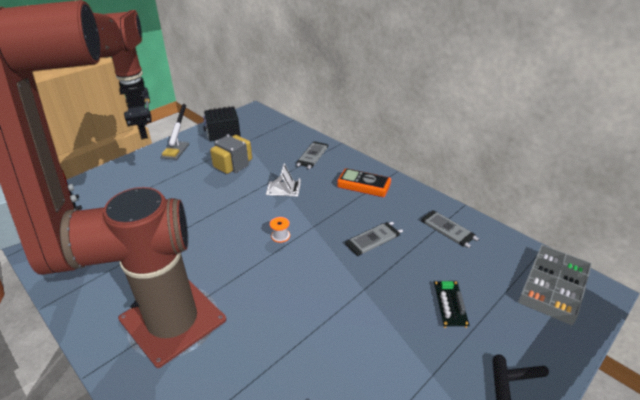

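Three slabs look like the scope in the top view: (236,147), (368,197) and (405,143). (368,197) looks nearest to the base at about (322,372). I'll enlarge these and measure them.

```bash
cat > h.py <<'E'
import numpy as np,cv2
from scipy.spatial.transform import Rotation as R
from rig import env,kin,vision
def cam(n):
    p=vision.camera_params(n); q=p["rotation"]; return p["mtx"],p["dist"],p["eye"],R.from_quat([q[1],q[2],q[3],q[0]]).as_matrix()
def unp(n,uv,z):
    K,d,e,M=cam(n); uv=np.atleast_2d(np.array(uv,float))
    x=cv2.undistortPoints(uv[:,None],K,d)[:,0]; r=np.c_[x,np.ones(len(x))]@M.T
    return e+r*((z-e[2])/r[:,2])[:,None]
def proj(n,P):
    K,d,e,M=cam(n); P=np.atleast_2d(P)
    rv=cv2.Rodrigues(M.T)[0]; return cv2.projectPoints(P.astype(float),rv,-M.T@e,K,d)[0][:,0]
def crop(im,c,w,s,name):
    x,y=c; a=im[max(0,y-w):y+w,max(0,x-w):x+w]; o=cv2.resize(a,None,fx=s,fy=s,interpolation=cv2.INTER_CUBIC); 
    return o
def quat(M):
    q=R.from_matrix(M).as_quat(); return np.array([q[3],q[0],q[1],q[2]])
E
python3 - <<'E'
from h import *
t=cv2.imread("pics/top0.png");s=cv2.imread("pics/side0.png")
for uv in[(236,147),(368,197),(405,143)]:
    p=unp("top",uv,.014)[0]; print(uv,p.round(3),np.hypot(*p[:2]).round(3),proj("side",p).round(0))
print(unp("top",(258,206),.04))
a=np.hstack([crop(t,c,32,6,"") for c in[(368,197),(258,206)]]); cv2.imwrite("pics/c1.png",a)
b=np.hstack([crop(s,c,32,6,"") for c in[(374,238),(285,182)]]); cv2.imwrite("pics/c2.png",b)
E
```

```text
(236, 147) [0.794 0.299 0.014] 0.848 [[312. 153.]]
(368, 197) [ 0.601 -0.174  0.014] 0.626 [[374. 235.]]
(405, 143) [ 0.797 -0.316  0.014] 0.857 [[449. 226.]]
[[0.5727157  0.21203753 0.04      ]]
```

View pics/c1.png

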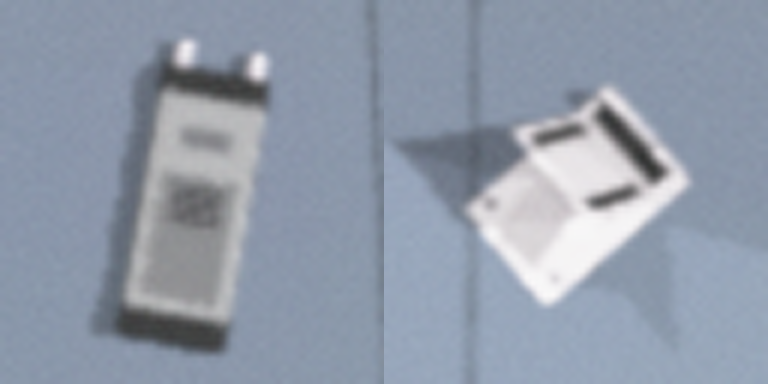

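View pics/c2.png

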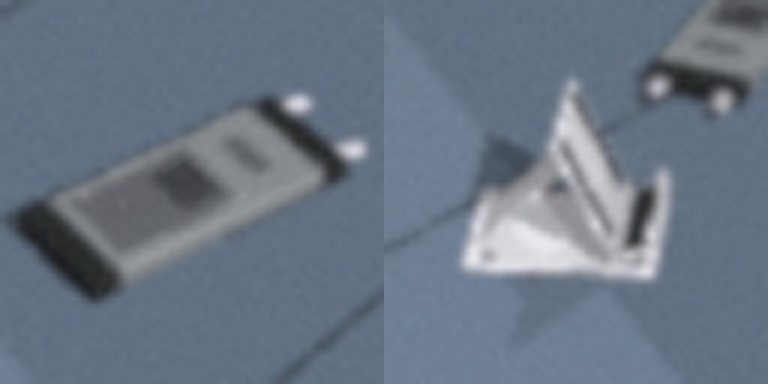

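```bash
cat > stand.py <<'E'
from h import *
def S(x,y,z): return np.array([x,y,z])/1000
PT={'rearL':S(92.5,38,-12.6),'rearR':S(92.5,-38,-12.6),'topL':S(37.2,35,73.4),'topR':S(37.2,-35,73.4),
'ftL':S(6.5,35,-2.6),'ftR':S(6.5,-35,-2.6),'lgL':S(-13.9,35,5.6),'lgR':S(-13.9,-35,5.6),'lipL':S(-12,35,14),'lipR':S(-12,-35,14),'lipl':S(-12,14,14),'lipr':S(-12,-14,14),'lgl':S(-13.9,14,5.6),'lgr':S(-13.9,-14,5.6)}
def W(pose,p): 
    c,s=np.cos(pose[2]),np.sin(pose[2]); return np.array([pose[0]+c*p[0]-s*p[1],pose[1]+s*p[0]+c*p[1],.0126+p[2]])
LINES=[('rearL','rearR'),('topL','topR'),('ftL','ftR'),('topL','ftL'),('topR','ftR'),('ftL','lgL'),('ftR','lgR'),('lgL','lgR'),('lipL','lipl'),('lipr','lipR'),('lipL','lgL'),('lipR','lgR'),('lipl','lgl'),('lipr','lgr')]
def overlay(pose,n,im,c,w=32,s=9):
    o=crop(im,c,w,s,"")
    for a,b in LINES:
        q=(proj(n,[W(pose,PT[a]),W(pose,PT[b])])-(np.array(c)-w)+.5)*s-.5
        cv2.line(o,tuple(q[0].astype(int)),tuple(q[1].astype(int)),(0,0,255),1,cv2.LINE_AA)
    return o
E
cat > f.py <<'E'
from stand import *
from scipy.optimize import least_squares
t=cv2.imread("pics/top0.png");s=cv2.imread("pics/side0.png")
# from front at (263,189),(277,204), rear at (240,209),(253,225)
obs=[('rearL','top',(253.3,224.8)),('rearR','top',(239.8,209))]
obs2=[('rearR','top',(253.3,224.8)),('rearL','top',(239.8,209))]
for i,(o,y0) in enumerate(((obs,2.3),(obs2,2.3))):
    f=lambda p:np.ravel([proj(n,W(p,PT[k]))[0]-uv for k,n,uv in o])
    r=least_squares(f,[.57,.21,y0],x_scale=[.01,.01,.1]); print(r.x,r.cost)
    cv2.imwrite(f"pics/o{i}.png",np.hstack([crop(t,(258,206),32,6,""),overlay(r.x,"top",t,(258,206),32,6)]))
    cv2.imwrite(f"pics/os{i}.png",np.hstack([crop(s,(285,182),32,6,""),overlay(r.x,"side",s,(285,182),32,6)]))
E
python3 f.py
```

```text
[0.59913419 0.19005585 2.28065668] 0.0010938168015140464
[0.47856454 0.33036963 5.42224933] 0.0010938168015152147
```

View pics/o0.png

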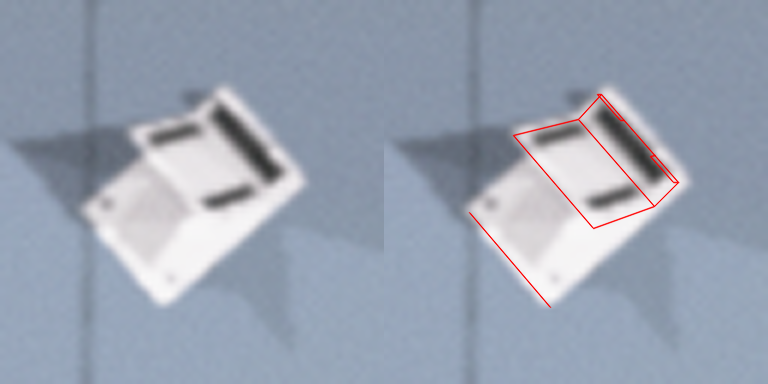

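View pics/os0.png

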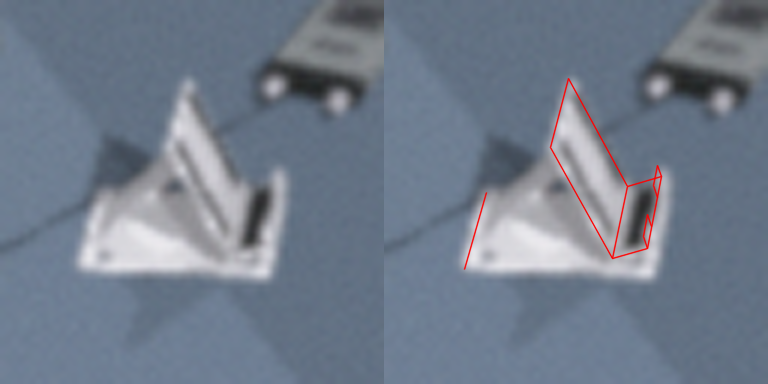

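Of the candidates, (236,147) is 0.85 m from the base, (405,143) is 0.86 m and (368,197) is 0.63 m. (368,197) is the nearest and lies back-up: the crop shows the ribbed cover, the plate and the sockets at the far end. The stand's wireframe fits in both views at (0.599, 0.190), yaw 2.28. Next I'll fit the scope and locate the bystanders.

```bash
cat > scope.py <<'E'
from h import *
def SP():
    L,Wd=.0825,.032
    c=[(L,Wd),(L,-Wd),(-L,-Wd),(-L,Wd)]
    return np.array([(x,y,.007) for x,y in c]+[(x,y,-.007) for x,y in c]+[(L+.015,.022,0),(L+.015,-.022,0)])
def sw(p):
    P=SP();c,s=np.cos(p[2]),np.sin(p[2]); return np.c_[p[0]+c*P[:,0]-s*P[:,1],p[1]+s*P[:,0]+c*P[:,1],P[:,2]+.007]
def ov(p,n,im,c,w=32,s=9):
    o=crop(im,c,w,s,""); q=(proj(n,sw(p))-(np.array(c)-w)+.5)*s-.5; q=q.astype(int)
    for a,b in((0,1),(1,2),(2,3),(3,0),(4,5),(5,6),(6,7),(7,4)): cv2.line(o,tuple(map(int,q[a])),tuple(map(int,q[b])),(0,0,255),1,cv2.LINE_AA)
    for k in(8,9): cv2.circle(o,tuple(map(int,q[k])),3,(0,255,0),1)
    return o
E
python3 - <<'E'
from scope import *
from scipy.optimize import least_squares
t=cv2.imread("pics/top0.png");s=cv2.imread("pics/side0.png")
C=lambda c,x,y:(c[0]-32+(x+.5)/6-.5,c[1]-32+(y+.5)/6-.5)
ct,cs=(368,197),(374,238)
obs=[(0,'top',C(ct,162,70)),(1,'top',C(ct,269,88)),(2,'top',C(ct,226,352)),(3,'top',C(ct,117,335)),
(0,'side',C(cs,262,98)),(1,'side',C(cs,348,172)),(2,'side',C(cs,98,300)),(3,'side',C(cs,12,220))]
f=lambda p:np.ravel([proj(n,sw(p))[k]-uv for k,n,uv in obs])
r=least_squares(f,[.6,-.174,-.1],x_scale=[.01,.01,.1]); print(r.x,f(r.x).reshape(-1,2).round(1).tolist())
cv2.imwrite("pics/sc.png",np.hstack([ov(r.x,"top",t,ct,32,6),ov(r.x,"side",s,cs,32,6)]))
for n,uv,z in(("transformer",(183,215),.09),("reel",(308,253),.052),("multi",(311,147),.04),("board",(456,211),.03),("black box",(124,184),.05)): 
    p=unp("top",uv,z)[0]; d=p[:2]-[.599,.19]; c,ss=np.cos(2.28),np.sin(2.28); print(n,p.round(3),"stand frame",(c*d[0]+ss*d[1]).round(3),(-ss*d[0]+c*d[1]).round(3))
E
```

```text
[ 0.58927957 -0.17570848 -0.1859208 ] [[0.5, 0.1], [0.4, 0.0], [0.6, 1.6], [0.8, 1.4], [0.8, -0.8], [0.0, -2.0], [-0.8, -1.5], [0.5, -0.5]]
transformer [0.54  0.459 0.09 ] stand frame 0.242 -0.131
reel [0.408 0.039 0.052] stand frame 0.01 0.243
multi [0.781 0.025 0.04 ] stand frame -0.244 -0.03
board [ 0.544 -0.481  0.03 ] stand frame -0.473 0.479
black box [0.658 0.696 0.05 ] stand frame 0.346 -0.375
```

View pics/sc.png

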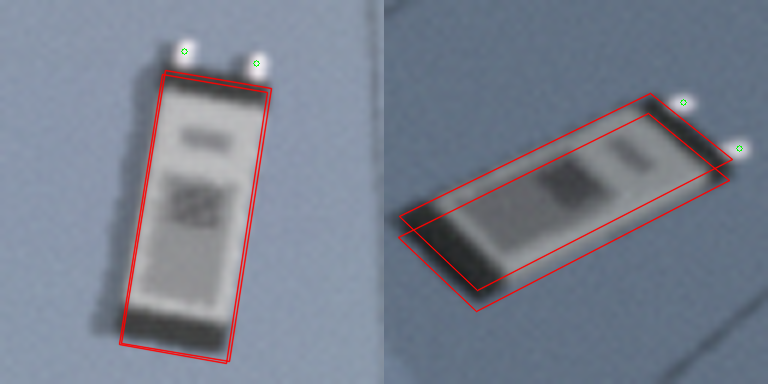

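```bash
cat > plan.py <<'E'
from stand import *
SC=np.array([.5915,-.176]);PSI=-.186
ST=np.array([.5995,.1895,2.28])
def Rz(a): return R.from_euler('z',a).as_matrix()
M0=Rz(PSI)
def lean(th):  # th = angle of length from vertical (back face resting on rest), world rotation
    s,c=np.sin(th),np.cos(th)
    return Rz(ST[2])@np.array([[s,0,c],[0,-1,0],[c,0,-s]])
def tool(Ms,al,sg=1): # tool rotation given scope rotation, grip across width
    z=np.array([-np.sin(al),0,-np.cos(al)]); y=np.array([0,sg,0.]); x=np.cross(y,z)
    return Ms@np.c_[x,y,z]
def pinch(Ms,sg=1,tilt=0):
    z=np.array([-np.cos(tilt),0,np.sin(tilt)]); y=np.array([np.sin(tilt)*sg,0,sg*np.cos(tilt)]); x=np.cross(y,z)
    return Ms@np.c_[x,y,z]
E
python3 - <<'E'
from plan import *
def ik(p,M): return kin.inverse_kinematics(list(p),list(quat(M)))
for al in np.radians([-30,0,15,30,40,45,50,55,60,65]):
  for xg in(0.02,.04,.06):
    h=max(.021*np.cos(al)+.0095*abs(np.sin(al)),.0)+.002
    row=[]
    for sg in(1,-1):
        a=ik(np.r_[SC+M0[:2,0]*xg,h],tool(M0,al,sg)); 
        b={}
        for nm,th,foot in(("home",np.radians(22),W(ST,S(0,0,0))),("lean",np.radians(35),W(ST,S(-26,0,-12.6)))):
            Ms=lean(th); p=foot+Ms@np.array([.0825+xg,0,h-.007]); b[nm]=ik(p,tool(Ms,al,sg))
        row.append((a is not None,b["home"] is not None,b["lean"] is not None))
    print(np.degrees(al).round(),xg,h.round(3),row)
for th,ft in((22,S(0,0,0)),(35,S(-26,0,-12.6))):
  for sg in(1,-1):
    Ms=lean(np.radians(th)); print("pinch",th,sg,[ (t,ik(W(ST,ft)+Ms@np.array([.165-.005,0,0]),pinch(Ms,sg,np.radians(t))) is not None) for t in(-20,0,20,40)])
E
```

```text
-30.0 0.02 0.025 [(True, True, True), (True, True, True)]
-30.0 0.04 0.025 [(True, True, True), (True, True, True)]
-30.0 0.06 0.025 [(True, True, True), (True, True, True)]
0.0 0.02 0.023 [(True, False, False), (True, False, False)]
0.0 0.04 0.023 [(True, False, False), (True, False, False)]
0.0 0.06 0.023 [(True, False, False), (True, False, False)]
15.0 0.02 0.025 [(True, False, False), (True, False, False)]
15.0 0.04 0.025 [(True, False, False), (True, False, False)]
15.0 0.06 0.025 [(True, False, False), (True, False, False)]
30.0 0.02 0.025 [(True, False, False), (True, False, False)]
30.0 0.04 0.025 [(True, False, False), (True, False, False)]
30.0 0.06 0.025 [(True, False, False), (True, False, False)]
40.0 0.02 0.024 [(True, False, False), (True, False, False)]
40.0 0.04 0.024 [(True, False, False), (True, False, False)]
40.0 0.06 0.024 [(True, True, False), (True, True, False)]
45.0 0.02 0.024 [(True, True, False), (True, True, False)]
45.0 0.04 0.024 [(True, True, False), (True, True, False)]
45.0 0.06 0.024 [(True, True, False), (True, True, False)]
50.0 0.02 0.023 [(True
[... 226 characters left out ...]
022 [(True, True, True), (True, True, True)]
55.0 0.06 0.022 [(False, True, True), (False, True, True)]
60.0 0.02 0.021 [(True, True, True), (True, True, True)]
60.0 0.04 0.021 [(False, True, True), (False, True, True)]
60.0 0.06 0.021 [(False, True, True), (False, True, True)]
65.0 0.02 0.019 [(False, True, True), (False, False, True)]
65.0 0.04 0.019 [(False, True, True), (False, False, True)]
65.0 0.06 0.019 [(False, True, True), (False, False, True)]
pinch 22 1 [(-20, True), (0, True), (20, True), (40, True)]
pinch 22 -1 [(-20, True), (0, True), (20, True), (40, True)]
pinch 35 1 [(-20, True), (0, True), (20, True), (40, True)]
pinch 35 -1 [(-20, True), (0, True), (20, True), (40, True)]
```

```bash
cat >> plan.py <<'E'
AL=np.radians(50);XG=.05;H=.0225
T0=tool(M0,AL,1); P0=np.r_[SC+M0[:2,0]*XG,H]
def st():
    s=env.get_state(); print("t %.2f"%s["t"],"p",s["eef_pos"].round(4),"j",s["joints"].round(3),"F",s["ft_force"].round(2),"M",s["ft_torque"].round(2),"op",round(s["opening"],4)); return s
E
python3 - <<'E'
from plan import *
env.reach([.5,.0,.4],quat(tool(M0,np.radians(10),1)));st()
env.reach(P0+[0,0,.12],quat(T0));st()
env.move_l(P0+[0,0,.04],quat(T0),rate=.12);st()
for n,c in(("top",(372,190)),("side",(385,225))):
    im=vision.capture(n); cv2.imwrite(f"pics/g_{n}.png",crop(im,c,40,7,""))
E
```

```text
t 2.38 p [0.5    0.0007 0.3996] j [-0.16   0.018  1.396  0.005  1.903 -1.544] F [-0.48 -0.34 -0.93] M [ 0.01 -0.11  0.05] op 0.0868
t 3.75 p [ 0.6415 -0.1847  0.1445] j [-0.336  1.268  0.309 -0.175  2.421 -1.8  ] F [0.33 0.71 0.47] M [-0.06 -0.45  0.01] op 0.0869
t 4.57 p [ 0.6408 -0.1854  0.0628] j [-0.337  1.343  0.331 -0.159  2.329 -1.778] F [ 0.9  -0.16  0.55] M [-0.01 -0.36 -0.02] op 0.0873
```

View pics/g_top.png

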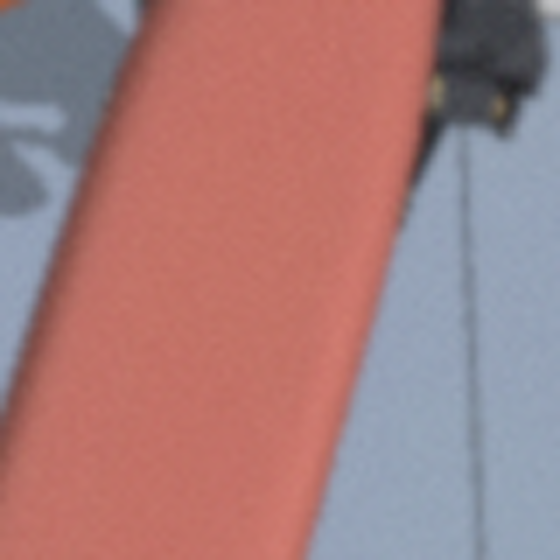

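View pics/g_side.png

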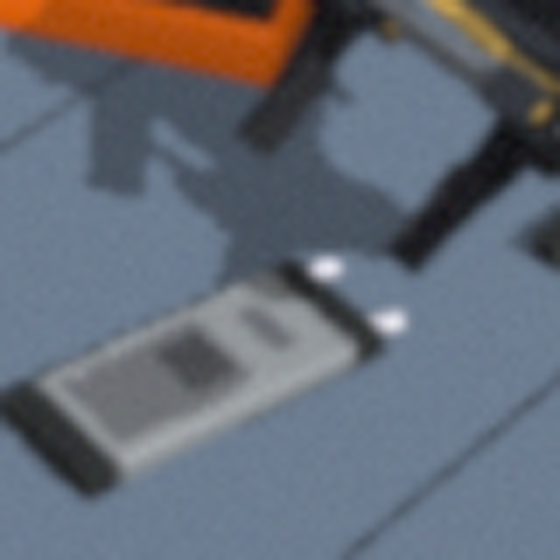

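The side crop shows the fingers open either side of the scope's socket end (crop (270,130) and (410,245)), clear of the meter. I'll descend and grip.

Run:
```python
from plan import *
env.move_l(P0,quat(T0),rate=.06);st()
env.gripper_to(.05,f_grip=50);st()
env.move_l(P0+[0,0,.05],quat(T0),rate=.06);st()
im=vision.capture("side"); cv2.imwrite("pics/l_side.png",cv2.resize(im[140:300,250:510],None,fx=3,fy=3,interpolation=cv2.INTER_CUBIC))
```

```text
t 5.48 p [ 0.6407 -0.1853  0.0227] j [-0.337  1.394  0.316 -0.154  2.293 -1.77 ] F [0.13 0.29 0.45] M [-0.1  -0.42 -0.03] op 0.0869
t 6.38 p [ 0.6406 -0.1852  0.0225] j [-0.337  1.394  0.316 -0.154  2.293 -1.77 ] F [-0.24  0.43 -0.63] M [-0.07 -0.47  0.02] op 0.0502
t 7.37 p [ 0.6404 -0.1852  0.0719] j [-0.337  1.332  0.333 -0.161  2.338 -1.78 ] F [-0.16 -0.74 -0.76] M [-0.06 -0.44 -0.  ] op 0.0499
```

View pics/l_side.png

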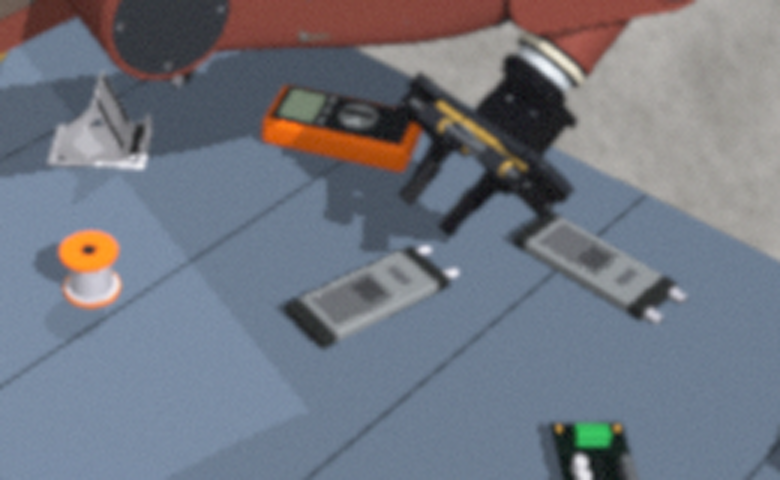

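The fingers closed to 50 mm with nothing between them, and the scope hasn't moved. I'll check the tool's projection against the picture.

Run:
```python
from plan import *
s=env.get_state(); q=s["eef_rot"]; M=R.from_quat([q[1],q[2],q[3],q[0]]).as_matrix(); print(M.round(3)); print(T0.round(3))
p=s["eef_pos"]
for nm,P in(("tcp",p),("tip",p+M[:,2]*.019),("tipL",p+M[:,2]*.019+M[:,1]*.025),("tipR",p+M[:,2]*.019-M[:,1]*.025),("scope head top",np.r_[SC+M0[:2,0]*.0825,.014])):
    print(nm,P.round(3),((proj("side",P)[0]-[250,140])*3).round())
```

```text
[[-0.631  0.185 -0.754]
 [ 0.119  0.983  0.142]
 [ 0.767  0.    -0.642]]
[[-0.632  0.185 -0.753]
 [ 0.119  0.983  0.142]
 [ 0.766  0.    -0.643]]
tcp [ 0.64  -0.185  0.072] [410. 228.]
tip [ 0.626 -0.182  0.06 ] [398. 243.]
tipL [ 0.631 -0.158  0.06 ] [382. 230.]
tipR [ 0.621 -0.207  0.06 ] [414. 256.]
scope head top [ 0.673 -0.191  0.014] [430. 259.]
```

Run:
```python
from plan import *
s=cv2.imread("pics/side0.png"); c=(130,105)
for z in(.203,.184,.228,.26): print(z,proj("side",[.277,.56,z]).round(1))
o=crop(s,c,45,7,"")
M=R.from_quat([.2274,.9738,-.0008,-.0003]).as_matrix()
for k,P in enumerate([[.2765,.5599,.2018],[.2765,.5599,.1828]]):
    for sg in(-1,0,1):
        P2=np.array(P)+sg*.0436*M[:,1]; q=(proj("side",P2)[0]-np.array(c)+45+.5)*7; cv2.circle(o,(int(q[0]),int(q[1])),4,((0,0,255),(0,255,0))[k],2)
cv2.imwrite("pics/s0g.png",o)
```

```text
0.203 [[145.5 135.3]]
0.184 [[146.8 140.2]]
0.228 [[143.7 128.8]]
0.26 [[141.4 120.2]]
```

View pics/s0g.png

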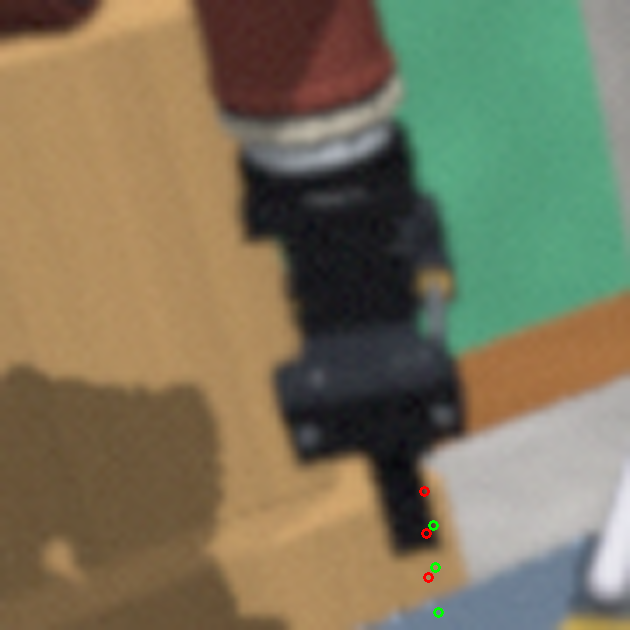

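The drawn fingertips sit about 40 mm back along the tool axis from where the reported TCP puts them. This holds in both poses: 10 px at the grasp and 9 px at the start. So the reported TCP doesn't match the described grasp point. I'll measure the difference by touching bare bench with the tool down and closed.

```bash
python3 - <<'E'
from plan import *
env.move_l(P0+[0,0,.12],quat(T0),rate=.15)
Td=tool(M0,0,1); x,y=.43,-.24
env.reach([x,y,.12],quat(Td)); env.gripper_to(.0,f_grip=20); env.dwell(.2); s=st(); f0=s["ft_force"][2]
im=vision.capture("side"); cv2.imwrite("pics/t_side.png",im)
im=vision.capture("top"); cv2.imwrite("pics/t_top.png",im)
p=s["eef_pos"]
for n in("side","top"): print(n,proj(n,[p,p-[0,0,.019],p+[0,0,.021]]).round(1).tolist())
env.move_l([x,y,.026],quat(Td),rate=.1); st()
z=.024
while z>-.04:
    env.move_l([x,y,z],quat(Td),rate=.04); s=env.get_state()
    if abs(s["ft_force"][2]-f0)>3: break
    z-=.002
st()
env.move_l([x,y,z+.06],quat(Td),rate=.15)
E
python3 - <<'E'
import cv2
a=cv2.imread("pics/t_side.png"); cv2.imwrite("pics/t_side2.png",cv2.resize(a[170:350,230:430],None,fx=4,fy=3.3333,interpolation=cv2.INTER_CUBIC))
E
```

```text
t 10.80 p [ 0.43 -0.24  0.12] j [-0.669 -0.022  1.949  0.     1.214 -2.054] F [-0.68 -0.24  0.17] M [ 0.03 -0.01  0.07] op 0.0006
side [[353.9, 248.2], [353.7, 253.4], [354.2, 242.4]]
top [[393.7, 244.9], [392.6, 245.0], [394.8, 244.8]]
t 11.99 p [ 0.4305 -0.2404  0.0267] j [-0.669  0.114  2.007 -0.     1.019 -2.054] F [-0.13 -0.58  0.34] M [ 0.01  0.   -0.03] op 0.0005
t 17.74 p [ 0.4303 -0.2403 -0.0193] j [-0.669  0.197  2.02  -0.     0.924 -2.054] F [-1.51  0.74  6.43] M [0.25 0.32 0.04] op 0.0005
```

View pics/t_side.png

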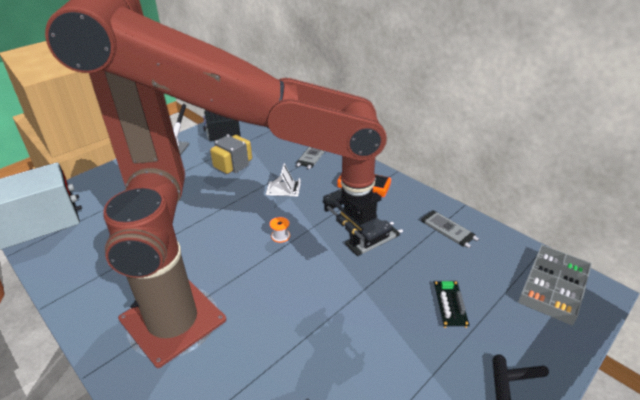

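View pics/t_side2.png

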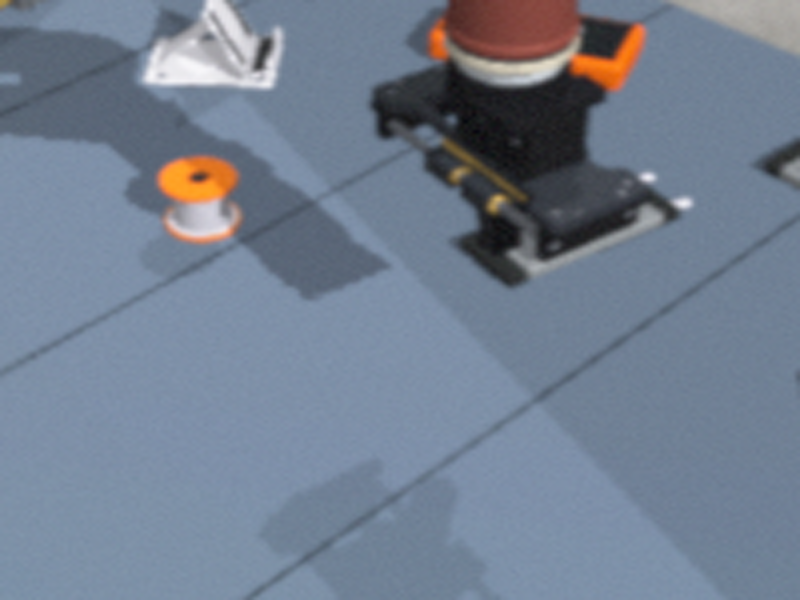

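Contact came at reported z = -0.019, so the reported TCP is 38 mm beyond the real grasp point. Laterally it's fine: the tip is seen at (355,245) and predicted at (354,243). From here I'll command the grasp point + 38 mm along the tool's z, and I'll re-plan with that.

```bash
cat >> plan.py <<'E'
D=.038
def cmd(p,T): return np.asarray(p)+D*T[:,2]
def grasp(Ms,foot,xg,h,al): # actual grasp point when scope pose has foot-centre 'foot'
    return foot+Ms@np.array([.0825+xg,0,h-.007]),tool(Ms,al,1)
E
python3 - <<'E'
from plan import *
ik=lambda p,T: (lambda r: None if r is None else r.round(2))(kin.inverse_kinematics(list(cmd(p,T)),list(quat(T))))
for a in(45,50,55,58):
  for xg in(.04,.05):
    al=np.radians(a);h=.019*np.cos(al)+.0095*np.sin(al)+.003
    T=tool(M0,al,1); p=np.r_[SC+M0[:2,0]*xg,h]
    print(a,xg,h.round(4),"body",(h+.051*np.cos(al)-.0375*np.sin(al)).round(3),"g",ik(p,T),"lift",ik(p+[0,0,.2],T))
    for off in(0,.03,.1):
        Ms=lean(np.radians(22)); q,Tq=grasp(Ms,W(ST,S(0,0,0))+Ms[:,0]*off,xg,h,al); print("   ",off,cmd(q,Tq).round(3),ik(q,Tq))
E
```

```text
45 0.04 0.0232 body 0.033 g [-0.35  1.16  0.72 -0.13  2.03 -1.74] lift [-0.35  0.97  0.67 -0.15  2.27 -1.78]
    0 [0.583 0.209 0.105] [ 0.77  0.56  1.76 -1.23  1.34  0.72]
    0.03 [0.575 0.218 0.133] [ 0.79  0.52  1.76 -1.21  1.37  0.68]
    0.1 [0.558 0.238 0.198] [ 0.83  0.42  1.74 -1.17  1.45  0.59]
45 0.05 0.0232 body 0.033 g [-0.34  1.2   0.67 -0.13  2.05 -1.74] lift [-0.34  1.01  0.61 -0.15  2.3  -1.78]
    0 [0.58  0.212 0.115] [ 0.77  0.55  1.76 -1.23  1.35  0.71]
    0.03 [0.573 0.221 0.142] [ 0.79  0.5   1.76 -1.21  1.38  0.67]
    0.1 [0.556 0.24  0.207] [ 0.84  0.4   1.74 -1.16  1.46  0.58]
50 0.04 0.0225 body 0.027 g [-0.34  1.26  0.6  -0.14  2.14 -1.75] lift [-0.34  1.05  0.58 -0.17  2.37 -1.8 ]
    0 [0.582 0.21  0.103] [ 0.75  0.51  1.77 -1.17  1.28  0.66]
    0.03 [0.575 0.218 0.13 ] [ 0.77  0.46  1.77 -1.14  1.32  0.62]
    0.1 [0.558 0.238 0.195] [ 0.81  0.37  1.75 -1.1   1.4   0.53]
50 0.05 0.0225 body 0.027 g [-0.34  1.29  0.54 -0.14  2.17 -1.75] lift [-0.34  1.09  0.51 -0.18  2.4  -1.8 ]
    0 [0.58  0.213 0.112] [ 0.75  0.5   1.77 -1.16  1.3   0.65]
    0.03 
[... 645 characters left out ...]
.77 -1.06  1.28  0.54]
    0.1 [0.555 0.242 0.202] [ 0.79  0.32  1.74 -1.02  1.37  0.46]
58 0.04 0.0211 body 0.016 g [-0.34  1.42  0.38 -0.18  2.34 -1.78] lift [-0.34  1.19  0.41 -0.23  2.53 -1.84]
    0 [0.581 0.211 0.099] [ 0.7   0.43  1.79 -1.05  1.2   0.55]
    0.03 [0.574 0.219 0.126] [ 0.72  0.39  1.78 -1.03  1.24  0.51]
    0.1 [0.557 0.239 0.191] [ 0.77  0.3   1.75 -0.98  1.34  0.43]
58 0.05 0.0211 body 0.016 g [-0.34  1.48  0.28 -0.19  2.38 -1.79] lift [-0.34  1.24  0.32 -0.24  2.57 -1.85]
    0 [0.579 0.214 0.108] [ 0.71  0.42  1.78 -1.04  1.22  0.54]
    0.03 [0.571 0.222 0.136] [ 0.73  0.38  1.78 -1.02  1.26  0.5 ]
    0.1 [0.554 0.242 0.201] [ 0.77  0.29  1.74 -0.97  1.35  0.42]
```

Run:
```python
from plan import *
env.gripper_to(.087,f_grip=50)
Q=cmd(P0,T0); q=quat(T0)
env.reach(Q+[0,0,.1],q);st()
env.move_l(Q,q,rate=.1);st()
env.gripper_to(.055,f_grip=50);s=st()
if s["opening"]>.06:
    env.move_l(Q+[0,0,.06],q,rate=.08);st()
im=vision.capture("side"); cv2.imwrite("pics/l2_side.png",cv2.resize(im[140:300,250:510],None,fx=3,fy=3,interpolation=cv2.INTER_CUBIC))
```

```text
t 21.15 p [ 0.612  -0.1804  0.0982] j [-0.342  1.17   0.563 -0.156  2.268 -1.772] F [-0.25  0.13  0.07] M [-0.1 -0.4  0. ] op 0.0872
t 22.30 p [ 0.6127 -0.1801 -0.0009] j [-0.342  1.292  0.539 -0.144  2.17  -1.753] F [ 0.5  -0.39 -0.23] M [-0.08 -0.46  0.03] op 0.0874
t 22.86 p [ 0.6122 -0.1796 -0.0015] j [-0.341  1.293  0.54  -0.144  2.17  -1.753] F [1.3  1.44 3.18] M [ 0.35 -0.34 -0.27] op 0.0629
t 23.76 p [ 0.6118 -0.1798  0.0575] j [-0.342  1.215  0.563 -0.15   2.225 -1.763] F [-0.18  0.08 -2.36] M [-0.18 -0.97 -0.02] op 0.0631
```

View pics/l2_side.png

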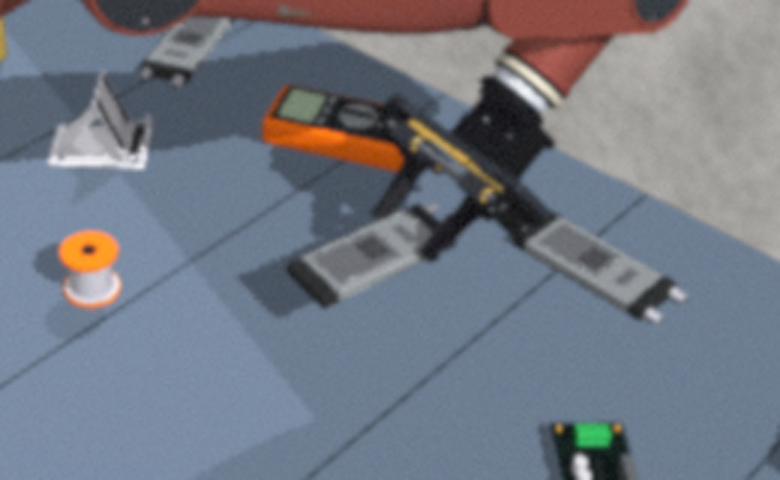

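Gripped at 63 mm and lifted level; the side view shows foot end at (310,280) and the grip near the sockets. I'll raise it, swing it over the stand and check there.

```bash
cat >> plan.py <<'E'
def pose(th,du,dn,dx=0):  # foot offset: du along length up, dn out from rest (along screen normal), metres
    Ms=lean(np.radians(th)); foot=W(ST,S(0,0,0))+lean(np.radians(22))@np.array([du,0,-dn])
    p,T=grasp(Ms,foot,XG,H,AL); return Ms,foot,cmd(p,T),T
def sv(n,im,c,w,s,Ms,foot):
    o=crop(im,c,w,s,""); 
    P=SP0+0; V=(foot+Ms[:,0]*.0825)+P@Ms.T
    q=((proj(n,V)-(np.array(c)-w)+.5)*s-.5).astype(int).tolist()
    for a,b in((0,1),(1,2),(2,3),(3,0),(4,5),(5,6),(6,7),(7,4)): cv2.line(o,tuple(q[a]),tuple(q[b]),(0,0,255),1,cv2.LINE_AA)
    return o
from scope import SP
SP0=SP()
E
python3 - <<'E'
from plan import *
Q=cmd(P0,T0); q=quat(T0)
s=env.get_state(); M=T0; A=s["eef_pos"]-D*M[:,2]; foot=A-M0@np.array([.0825+XG,0,H-.007])
im=cv2.imread("pics/l2_side.png")
env.move_l(Q+[0,0,.22],q,rate=.2);st()
Ms,foot,p,T=pose(22,.12,.004)
env.reach(p+[0,0,.04],quat(T));st()
env.dwell(.3)
for n,c in(("top",(268,195)),("side",(285,155))):
    s=env.get_state(); im=vision.capture(n); cv2.imwrite(f"pics/ab_{n}.png",np.hstack([crop(im,c,45,4,""),sv(n,im,c,45,4,Ms,foot+[0,0,.04])]))
E
```

```text
t 24.76 p [ 0.6116 -0.1797  0.2164] j [-0.342  1.084  0.491 -0.182  2.427 -1.81 ] F [-0.32  0.06 -3.43] M [-0.22 -0.98 -0.01] op 0.063
t 26.68 p [0.5531 0.2433 0.2644] j [ 0.821  0.279  1.714 -1.079  1.47   0.424] F [ 0.53  0.99 -3.37] M [0.79 0.68 0.04] op 0.0629
```

View pics/ab_top.png

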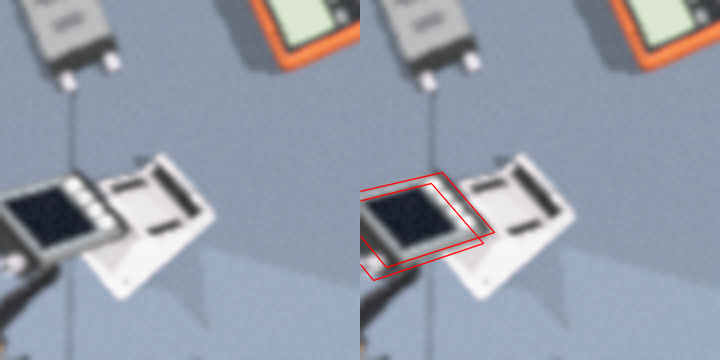

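View pics/ab_side.png

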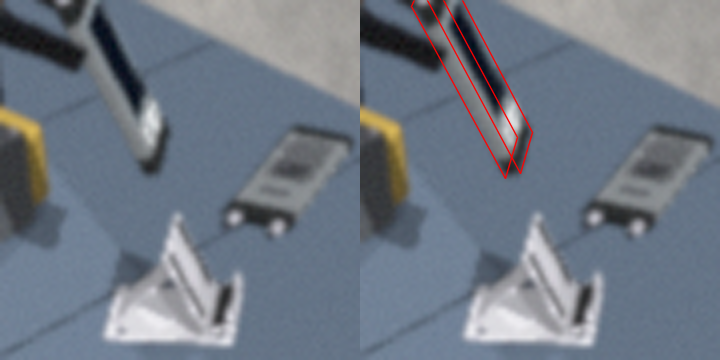

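Screen out, sockets up, and the model outline agrees with the pictures to about 1 px in both views, with no slip. I'll descend to just above the ledge and look.

Run:
```python
from plan import *
Ms,foot,p,T=pose(22,.12,.004); env.move_l(p,quat(T),rate=.15)
Ms,foot,p,T=pose(22,.022,.004); env.move_l(p,quat(T),rate=.1); env.dwell(.2); st()
for n,c in(("top",(262,200)),("side",(288,172))):
    im=vision.capture(n); cv2.imwrite(f"pics/nr_{n}.png",np.hstack([crop(im,c,28,14,""),sv(n,im,c,28,14,Ms,foot)]))
```

```text
t 28.83 p [0.5769 0.2166 0.1344] j [ 0.761  0.457  1.771 -1.146  1.317  0.616] F [ 1.02 -0.18 -2.1 ] M [ 0.8   0.74 -0.02] op 0.0631
```

View pics/nr_top.png

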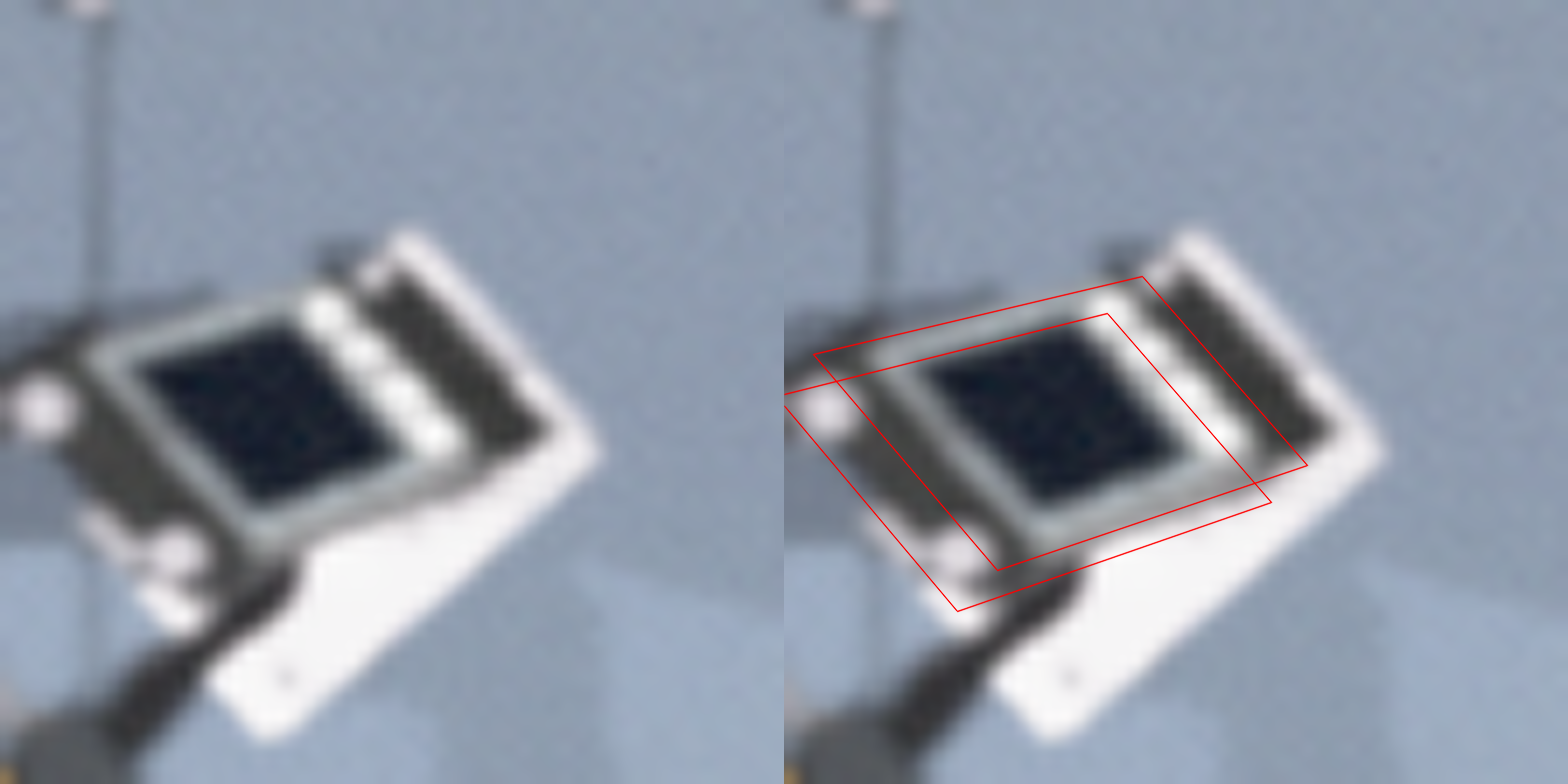

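View pics/nr_side.png

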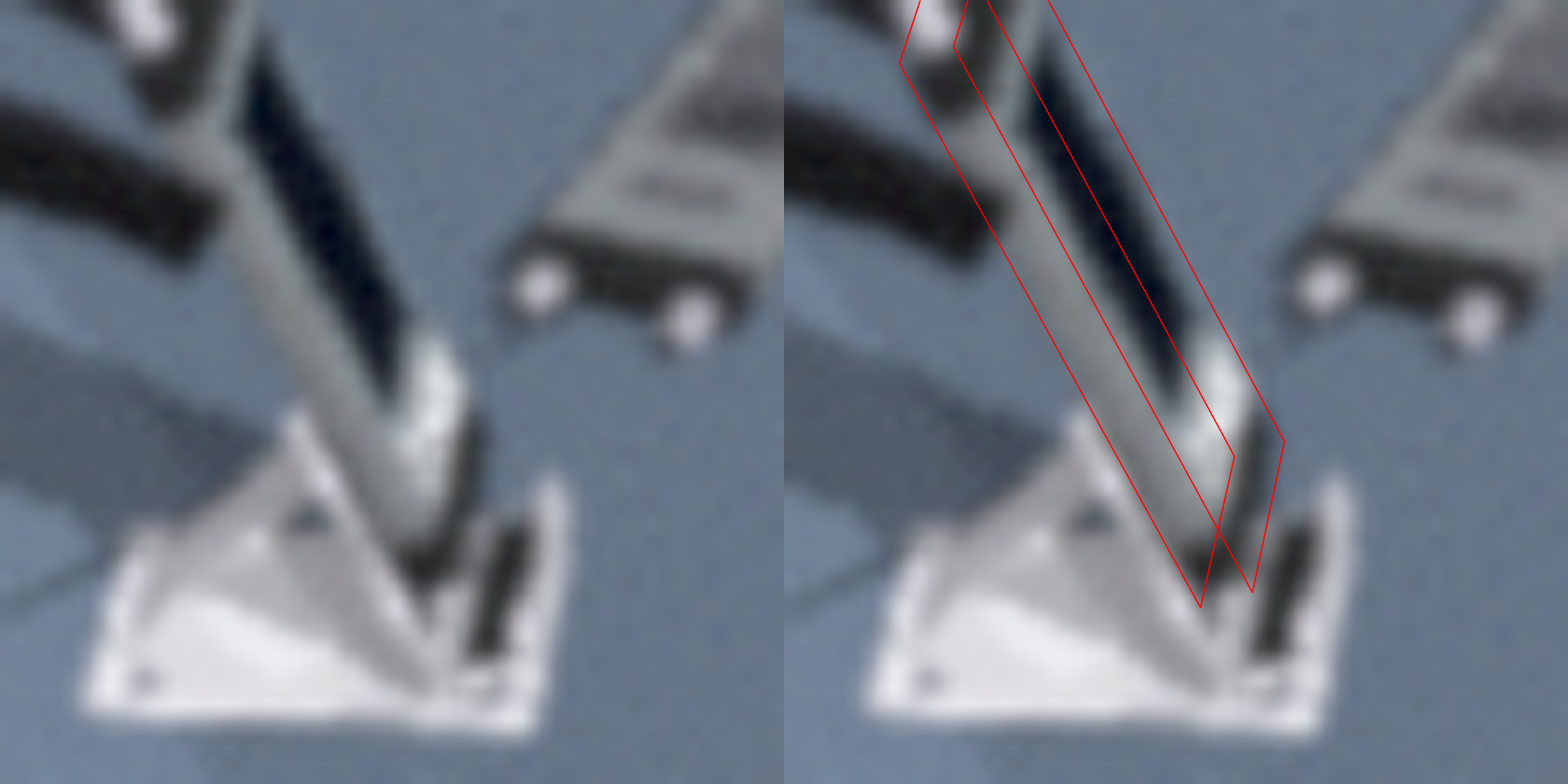

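The foot hangs between rest and lips: in the side picture the dark foot is at (425,590), the rest to its left and the lip at (550,490). I'll lower slowly until it touches.

Run:
```python
from plan import *
f0=np.mean([env.get_state()["ft_force"] for _ in range(3)],0); print(f0.round(2))
for du in np.arange(.016,-.0101,-.002):
    Ms,foot,p,T=pose(22,du,.004); env.move_l(p,quat(T),rate=.03); s=env.get_state(); d=s["ft_force"]-f0
    print(round(du,3),d.round(2))
    if np.dot(d,Ms[:,0])>4: break
st()
for n,c in(("top",(262,200)),("side",(288,172))):
    im=vision.capture(n); cv2.imwrite(f"pics/dn_{n}.png",np.hstack([crop(im,c,28,7,""),sv(n,im,c,28,7,Ms,foot)]))
```

```text
[-1.27  0.05 -3.44]
0.016 [ 1.15 -0.66  1.31]
0.014 [ 0.9  -0.2   0.54]
0.012 [ 1.01 -0.47  0.79]
0.01 [ 1.01 -0.22  0.17]
0.008 [ 0.45 -0.43  0.96]
0.006 [ 1.53 -0.68  0.9 ]
0.004 [ 1.9  -0.12  0.94]
0.002 [-0.07 -0.36  0.99]
0.0 [ 0.77 -0.57  0.55]
-0.002 [-2.68  1.4   9.02]
t 31.53 p [0.5829 0.2094 0.113 ] j [ 0.745  0.493  1.773 -1.165  1.292  0.648] F [-3.95  1.45  5.58] M [-0.31  0.56 -0.48] op 0.0629
```

View pics/dn_top.png

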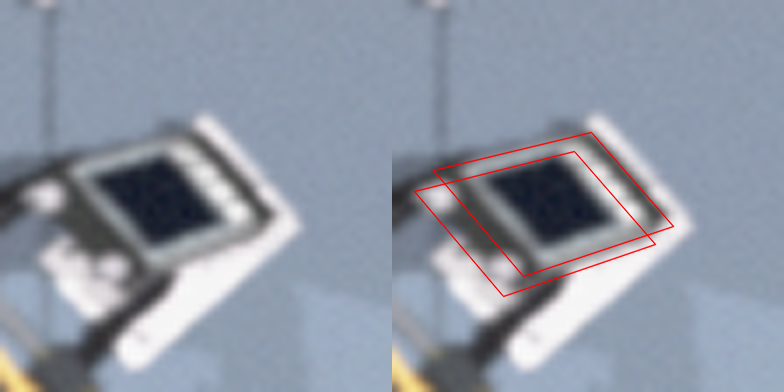

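View pics/dn_side.png

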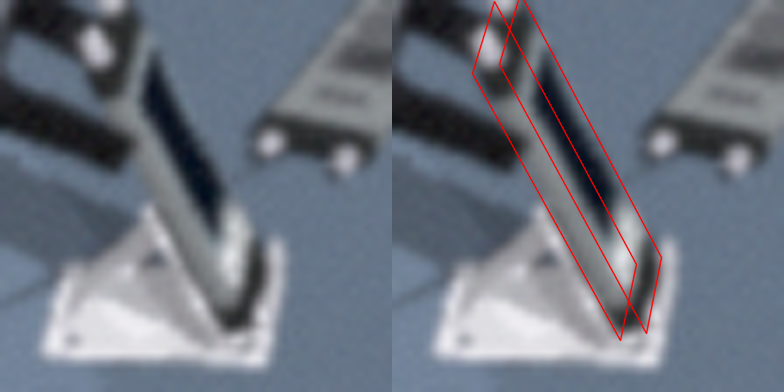

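Contact of about 9 N came at du = -2 mm, which is ledge height (a lip would have stopped it at about +8 mm). I'll ease it back toward the rest, release and look.

```bash
python3 - <<'E'
from plan import *
f0=env.get_state()["ft_force"]
for dn in(.003,.002,.001,0):
    Ms,foot,p,T=pose(22,-.001,dn); env.move_l(p,quat(T),rate=.03); s=env.get_state(); d=s["ft_force"]-f0
    print(dn,(Ms.T@d).round(2))
    if -(Ms.T@d)[2]>4: break
st()
env.gripper_to(.087,f_grip=10); env.dwell(.3); st()
for n,c in(("top",(262,200)),("side",(288,172))):
    im=vision.capture(n); cv2.imwrite(f"pics/rl_{n}.png",crop(im,c,28,10,""))
E
cd pics; python3 -c "
import cv2,numpy as np
a=np.hstack([cv2.imread('rl_top.png'),cv2.imread('rl_side.png')]);cv2.imwrite('rl.png',cv2.resize(a,(800,400)))"
```

```text
0.003 [-2.45  0.63 -1.31]
0.002 [-1.32  1.2  -1.77]
0.001 [-0.81  1.12 -2.58]
0 [-1.82  2.09 -2.71]
t 32.63 p [0.5801 0.2125 0.1112] j [ 0.752  0.497  1.771 -1.161  1.295  0.65 ] F [-0.56  1.3   4.44] M [-0.26  0.07 -0.05] op 0.0629
t 33.67 p [0.5799 0.2123 0.1109] j [ 0.752  0.497  1.772 -1.16   1.295  0.65 ] F [-0.59  0.52 -0.29] M [ 0.38  0.4  -0.04] op 0.0865
```

View pics/rl.png

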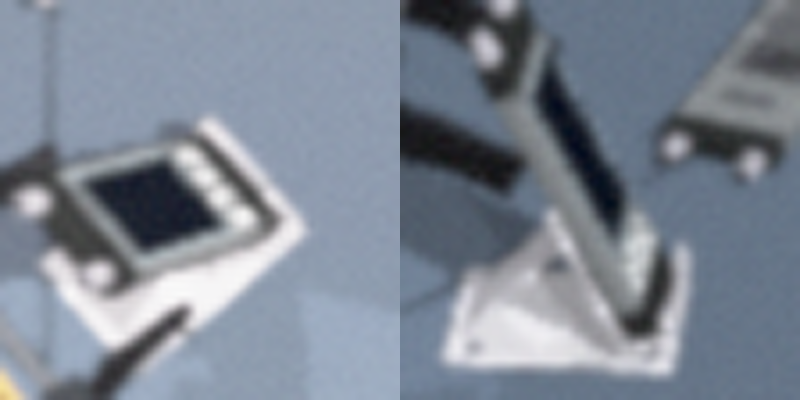

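Released, it stands behind the lips against the rest, and the tool force is back to zero. I'll withdraw along the tool axis.

Run:
```python
from plan import *
Ms,foot,p,T=pose(22,-.001,0)
env.move_l(p-T[:,2]*.1,quat(T),rate=.1); st()
env.move_l(p-T[:,2]*.12+[0,0,.12],quat(T),rate=.2); env.dwell(.5); st()
Ms,foot,_,_=pose(22,0,0)
o=[]
for n,c in(("top",(262,200)),("side",(288,172))):
    im=vision.capture(n); cv2.imwrite(f"pics/fin_{n}.png",im); o.append(np.hstack([crop(im,c,28,7,""),sv(n,im,c,28,7,Ms,foot)]))
cv2.imwrite("pics/fin.png",cv2.resize(np.vstack(o),(600,600)))
```

```text
t 34.92 p [0.5224 0.2788 0.1574] j [ 0.899  0.458  1.714 -1.063  1.443  0.615] F [-0.11 -0.22  0.4 ] M [0.4  0.41 0.  ] op 0.087
t 36.22 p [0.5109 0.2927 0.2869] j [ 0.928  0.293  1.65  -1.039  1.579  0.429] F [-0.01  0.33 -0.12] M [ 0.44  0.4  -0.04] op 0.087
```

View pics/fin.png

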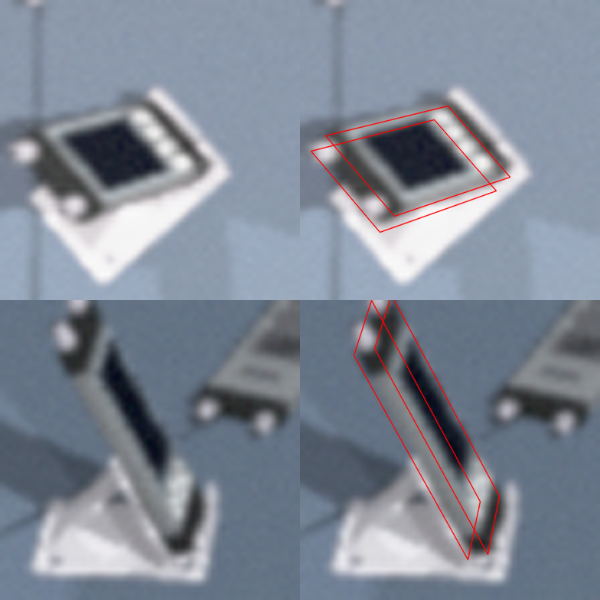

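View pics/fin_side.png

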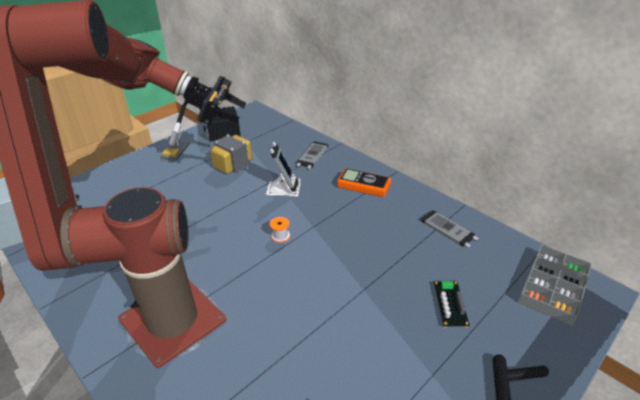

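The final view shows the scope seated within about 1–1.5 px of the home outline in both views, with the gripper clear and the bystanders at the same pixels as at the start. I'm handing in.

Run:
```python
from plan import *
print(env.sign_off())
```

```text
the job is handed in; nothing more can be done
None
```

The scope is in the stand: screen out, sockets up, its lower end on the ledge behind the lips and its back on the rest. I handed the job in at about t = 36 s; it gave no verdict.

I took the scope nearest the base (0.63 m), gripped it across its width near the sockets with the tool tilted 50°, and stood it straight in the stand. I lowered it slowly until it touched the ledge at about 9 N, eased it back to the rest, released it and withdrew.

**What went wrong:** The first grasp closed on nothing, because the reported TCP lies 38 mm beyond the grasp point described. I measured this by touching the bench lightly with the closed fingers and corrected for it. The scope was not moved by that miss.

**Last checks:**
- **Placement:** In both views the scope is within about 1–1.5 px (3–5 mm) of the ideal outline. The lower end may sit a few mm toward the lips, inside the -12 mm limit.
- **Gripper and bystanders:** The gripper is clear with no force on the tool. In the last side view the bystanders are at the same pixels as at the start, judged by eye.
- **Not measured:** I did not measure the scope's final angles beyond the outline fit, or its speed.

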